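# Line up bread rolls with a spring-pin telescopic fence

### The arm

A 6-joint arm with a two-finger parallel gripper is mounted at the origin on the work surface. World frame = base frame: x ahead of the robot, y to its left, z up, the work surface at z = 0. Lengths are in m, angles in rad, forces in N, time in s.
With the tool pointing down it reaches from about 0.35 to 0.925 m from the base axis. Payload 6.4 kg.
Tool frame: the origin (TCP) lies at the very end of the fingers, on their centre line; the grasp point (between the pads) lies 19 mm behind it (r.tcp_to_grasp is the z of the grasp point in the tool frame, in m); z points along the fingers, y is the direction in which the jaws open and shut (so a half turn about z gives the same grasp; the last joint's range is limited). The gripper opens to 94 mm and grips with 3 to 60 N. Pads are 16 mm wide; open, the fingers measure 119 mm over their backs; the gripper's body (75 mm by 177 mm) begins 78 mm behind the grasp point.
Start: joints at [0.937, 0.245, 1.558, -0, 1.339, -0.174], TCP at [0.288, 0.583, 0.205] pointing down, gripper open.
Joint ranges: [-3.13, 3.13], [-1.02, 2.26], [0.13, 2.54], [-0.95, 4.09], [0.21, 2.88], [-2.74, 2.74]. Speed limits (rad/s): [2.57, 2.57, 3.14, 3.14, 3.14, 3.14].

### API

Orientations are given as a unit quaternion [w, x, y, z].
In Python, from station import readout, vision, finish_job, r gives the robot as it stands.
- The arm moves only by the tool step_arm, never from a script. Its argument "moves" is a list of rows, each a list of 4 numbers: the shift along the tool's x, y, z normalised to -1 to 1, where 1 is 750 mm, then the turn about the tool's z normalised to -1 to 1, where 1 is pi/2 rad. In form: [[x, y, z, yaw], ...]. A call has 1 to 20 rows; each row shifts and turns the pose as measured when the row begins, along the tool's axes as they then stand; what a row does not reach is not made up. A row lasts 1/10 s, in which the tool goes at most 50 mm and 8.59 degrees, less where a joint would pass 70% of its speed; a pose out of reach is approached as far as the arm can. A call with a number of a shift or a turn outside -1 to 1 is refused whole. A call with a gripper value outside its range is refused whole. "fingers" is the opening, from 0 (shut) to 1 (fully open), set as the call begins (left out, the last holds). The fingers move at their own pace and stop on an object; "force" is the grip in N (left out, the last holds). Time passes only in rows, so rows that do not move let the fingers close. It gives the time, the measured TCP pose, the force and the opening at its end, in the units of the state.
- readout.state(): the state, without advancing time (a new reading comes with each control period).
- vision.get_image(name): name is "side" or "top" or "wrist"; returns the picture (384x512x3 uint8, blue, green, red); there is no depth.
- vision.camera_info(name): a dict with "fov_y" (degrees; the focal length in pixels is half the picture's height over the tangent of half this angle, whatever the lens; pixels are square), "cx", "cy" (the principal point, pixels), "rvec" (rotation vector, rad) and "tvec" (3), from world to camera coordinates, as OpenCV has them. Camera axes: x right, y down, z forward; pixel columns grow to the right and rows downward; lengths in m; the calibration is good to about 2 mm. A picture is of the moment at which its call begins: read the wrist's pose just before it. camera_info takes no time and is no camera call; for the wrist camera it gives the pose at the moment of the call.
- finish_job(): hands the job in, once; it reports no verdict.
The state is a dict: "clock": time; "q": joint angles; "qvel": joint speeds; "joint_torque": joint torques, N m; "position": TCP position; "tool_rot": TCP orientation; "ft_force": force on the tool from outside, world axes, zero at the start; "moment": the same for the moment, N m; "finger_gap": finger opening in m.
Only numpy, scipy, OpenCV 4.12 (cv2) and the standard library are available. Lean on these libraries where they do the work, as an engineer would, in place of code of your own. Each camera call takes 0.05 s, during which the arm holds its last target.

### The job

Line up the four bread rolls on the dark loading board with the white fence of the telescopic tube: squeeze the red spring pin flush with the tube, slide the tube out by exactly one hole, and let the pin spring back out through that next hole so that the fence is locked and all four rolls stand upright against it in a straight row. Then let go, and leave the bowl, the jar and the brush where they are.

Things in the scene. Friction and masses are not known exactly. Their poses are not given: they have to be found in the camera images.
- jig: Fixed jig, place and yaw vary. Origin: on the table under the tube's centre line, level with the pin. Local +y: the way the tube slides out, towards the rolls. In mm: foot plate 90 wide, y -205 to 50, 8 high; blue end post y -200 to -170, top 76; dark loading board x +-160, y 50 to 235, top 8, rims 22 high on 3 sides, open towards the fence. Beside the tube it is clear above the foot plate.
- tube (a joint): Slide of tube and fence along the jig's +y, m, -0.045 to 0.085. Starts at about 0, locked by the pin standing out of a hole (about 1.5 mm of play either way). The next hole meets the pin at 0.040 and locks likewise; the one after at 0.080. Sliding takes 2 to 4 N, and some 10 N more to start the pressed pin under the wall; locked, it holds.
- pin (a joint): How far the red spring pin is pressed in, m: 0 out (6 mm proud of the tube's side), 0.006 flush, 0.008 while the tube's 2 mm wall covers it, at most 0.0095. 3 N to start, 5.4 N flush; springs back. Flush is enough: its dome then slips under the hole's edge as the tube slides. One squeeze of flat pads, one over the pin, one on the tube's far side, presses it and holds the tube.
- pin_tip (a point): Domed end of the red round pin, 12 mm diameter. The pin sits in a fixed bar inside the tube, so it stays put along the jig while the tube (and a hand on it) slides on. Fully out: jig x 21, y 0, height 55 mm; pressed in towards the jig's -x. Axes as the jig's.
- fence_face (a point): Middle of the front face (towards the rolls) of the white fence on the tube's end, 30 mm above the table; axes as the jig's. Fence: 296 mm long in x, 8 thick, height 12 to 58; face at jig y 73 when tube is 0.
- roll0: Round brown bread roll, 60 mm across at its widest, 40 high, flat underneath, about 60 g, loose on the board. Origin: centre of its underside; z up. The four rolls stand side by side along the fence, about 70 mm apart, each 8 to 33 mm clear of it at the start; the fence pushes them as it moves out.
- roll1: Second roll, the same as roll0.
- roll2: Third roll, the same as roll0.
- roll3: Fourth roll, the same as roll0.
- bowl: Bystander: steel bowl, 120 mm across, 60 mm high. Origin: centre of its underside.
- jar: Bystander: clear jar with red cap, 72 mm across, 110 mm high. Origin: centre of its underside.
- brush: Bystander: pastry brush with a wooden handle lying on the table. Origin: on its underside.
- next_hole (a point): Centre of the tube's next hole, on its outer face; moves with the tube; axes as the jig's. Tube: square aluminium, 30 x 30 mm, centre line at jig x 0, height 55 (40 to 70), y -105 to 65 when tube is 0. Four 15 mm square holes in its +x side, 40 apart, then at y -80, -40 (this one), 0 (pin in it) and 40.
Things that resemble listed ones, but are neither listed nor needed, are in the scene too. What is shaped like the roll3 but orange or yellow is not meant. Leave any orange look-alike of the roll0 alone.

How it is judged:
By the outcome, as a careful person would: the job done as asked, in the order asked, and still so for the second after the job is handed in, with the robot touching nothing.
It also fails if it takes over 38 s, if anything falls off the work surface, if the arm or the gripper's body presses on something with over 40 N, if the wrist force passes 120 N, or if a joint passes its speed limit or range.

## Working session

There is one attempt and no reset: what is moved stays moved. The work goes in short steps, Python scripts to look and compute and a tool call to move; the robot and the scene stay as the last step left them, time stands still between calls to the robot, and variables do not carry over. Pictures are saved under pics/ and viewed, and the job is handed in when it is done.

Besides the shell and the picture viewer there is one more tool, called after ">>>" by a JSON object that holds its "name" and its "arguments". step_arm: Moves the arm, as the interface text tells. Scaled input: -1 to 1 covers 750 mm each way for a shift and pi/2 rad each way for a turn. Its arguments: {"type":"object","properties":{"moves":{"type":"array"},"fingers":{"type":"number"},"force":{"type":"number"}},"required":["moves"]}

```bash
ls; mkdir -p pics; python3 - <<'E'
from station import readout, vision, r
import cv2
print(readout.state())
for n in ["side","top","wrist"]:
    i=vision.camera_info(n); print(n,i)
    cv2.imwrite(f"pics/{n}0.png",vision.get_image(n))
print(r.tcp_to_grasp)
E
```

```text
pics
{'clock': 0.0, 'q': array([ 9.36901114e-01,  2.45781965e-01,  1.55896093e+00, -3.85974570e-07,
        1.33871406e+00, -1.74067023e-01]), 'qvel': array([ 0.00036726,  0.00072186,  0.00177594, -0.00060995, -0.00038141,
       -0.00074534]), 'joint_torque': array([ 9.95885034e-05, -4.15836418e+01, -3.14600658e+01,  6.84528169e-02,
        3.33184667e-02, -1.52813022e-04]), 'position': array([0.28809095, 0.58201852, 0.20439444]), 'tool_rot': array([-3.66239501e-04,  2.27893738e-01,  9.73685563e-01, -8.57190473e-04]), 'ft_force': array([ 0.23466605, -0.44593225,  1.05541198]), 'moment': array([-0.01800837, -0.03172303,  0.0048539 ]), 'finger_gap': 0.0940830208610289}
side {'fov_y': 50.84385503218865, 'cx': 252.2109636710998, 'cy': 190.79178639413476, 'rvec': array([ 2.24692449, -0.816595  ,  0.36270263]), 'tvec': array([-0.51183493,  0.28187638,  1.30429714])}
top {'fov_y': 53.37006663563372, 'cx': 258.0012402763022, 'cy': 186.97009199289565, 'rvec': array([ 2.1734156 , -2.11779551,  0.20606869]), 'tvec': array([-0.08444573,  0.61695783,  1.13627402])}
wrist {'fov_y': 58.40530937057529, 'cx': 255.06304107815038, 'cy': 193.51070722480299, 'rvec': array([-2.48355485, -1.54082557, -0.19119851]), 'tvec': array([-0.65045892, -0.02578855,  0.38959463])}
-0.0188
```

View pics/side0.png

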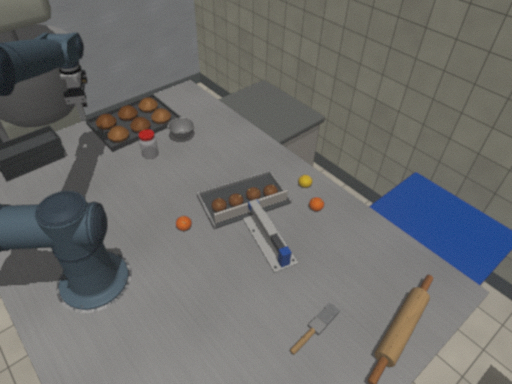

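View pics/top0.png

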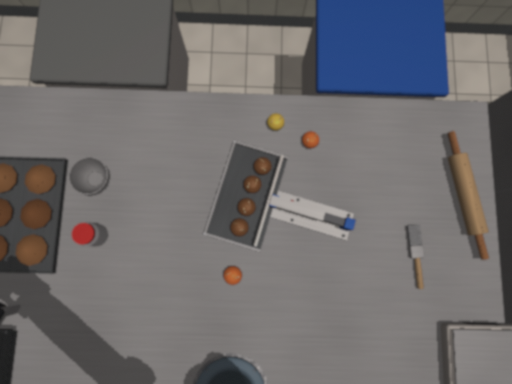

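View pics/wrist0.png

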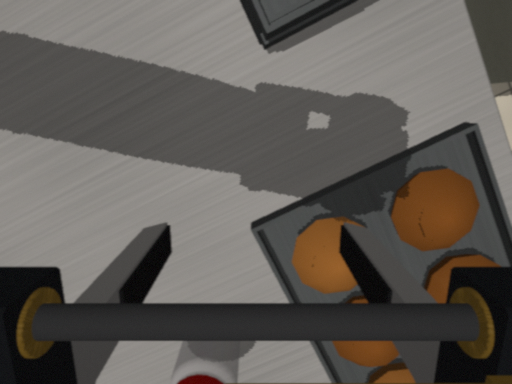

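The top view shows the jig: board and rolls around (245,195), white fence around (272,203), tube running right to the blue post at (350,223). The orange and yellow fruits, bowl, jar and brush are clear of it. The wrist camera isn't looking at the jig yet. Next I'll enlarge the jig and calculate.

```bash
cat > h.py <<'E'
import numpy as np, cv2
from station import readout, vision, r
def K(i,H=384):
    f=H/2/np.tan(np.radians(i["fov_y"])/2); return np.array([[f,0,i["cx"]],[0,f,i["cy"]],[0,0,1.]])
def ray(i,px):
    R=cv2.Rodrigues(np.array(i["rvec"],float))[0]; C=-R.T@i["tvec"]
    d=R.T@np.linalg.inv(K(i))@np.array([px[0],px[1],1.]); return C,d/np.linalg.norm(d)
def onz(i,px,z):
    C,d=ray(i,px); return C+d*(z-C[2])/d[2]
def proj(i,P):
    return cv2.projectPoints(np.array(P,float).reshape(-1,3),np.array(i["rvec"]),np.array(i["tvec"]),K(i),None)[0].reshape(-1,2)
def tri(obs):
    A=np.zeros((3,3));b=np.zeros(3)
    for i,px in obs:
        C,d=ray(i,px);M=np.eye(3)-np.outer(d,d);A+=M;b+=M@C
    P=np.linalg.solve(A,b)
    res=[np.linalg.norm((np.eye(3)-np.outer(d,d))@(P-C)) for C,d in (ray(i,px) for i,px in obs)]
    return P,res
E
python3 - <<'E'
from h import *
for n,(x0,y0,x1,y1) in {"top":(195,130,365,255),"side":(185,160,315,280)}.items():
    im=cv2.imread(f"pics/{n}0.png")[y0:y1,x0:x1]
    k=4 if n=="top" else 5
    cv2.imwrite(f"pics/{n}0z.png",cv2.resize(im,None,fx=k,fy=k,interpolation=cv2.INTER_CUBIC))
    i=vision.camera_info(n);print(n,ray(i,(256,192)))
i=vision.camera_info("top")
for p in [(350,223),(272,203),(330,218)]: print(onz(i,p,0.07))
for n in ["top","side"]:
    im=cv2.imread(f"pics/{n}0.png").astype(int)
    b,g,rr=im[...,0],im[...,1],im[...,2]
    ml=((b>g*1.6)&(b>rr*2)&(b>60)).astype('uint8')
    N,L,S,C=cv2.connectedComponentsWithStats(ml)
    print(n,"blue",[(S[k],C[k]) for k in range(1,N) if S[k,4]>15])
    mr=((rr>1.9*g)&(rr>90)).astype('uint8')
    N,L,S,C=cv2.connectedComponentsWithStats(mr)
    print(n,"red",[(S[k],C[k].round(1)) for k in range(1,N) if S[k,4]>3])
E
```

```text
top (array([ 0.42147801, -0.04135742,  1.22455401]), array([ 0.15297753, -0.01789877, -0.98806756]))
side (array([-0.09332322, -0.86358438,  1.13495952]), array([ 0.47318594,  0.51880404, -0.71199539]))
[ 0.51293379 -0.35011798  0.07      ]
[ 0.5676845  -0.11185489  0.07      ]
[ 0.52654939 -0.28916517  0.07      ]
top blue [(array([  317,     0,   131,    96, 12092], dtype=int32), array([381.10916308,  46.95004962])), (array([344, 219,  10,  10,  81], dtype=int32), array([348.60493827, 223.74074074]))]
top red [(array([306, 134,   3,   3,   4], dtype=int32), array([306.8, 135. ])), (array([308, 144,   6,   2,   8], dtype=int32), array([310.6, 144.4])), (array([ 72, 223,  23,  21, 376], dtype=int32), array([ 82.8, 233.2])), (array([233, 268,   4,   3,   6], dtype=int32), array([234. , 269.2]))]
side blue [(array([ 371,  173,  141,  111, 7486], dtype=int32), array([446.83315522, 225.87777184])), (array([279, 247,  12,  14,  83], dtype=int32), array([284.78313253, 251.91566265]))]
side red [(array([139, 129,  15,  12, 146], dtype=int32), array([146. , 134.3])), (array([313, 200,   4,   4,   8], dtype=int32), array([314.5, 201.6])), (array([318, 203,   4,   4,  10], dtype=int32), array([320. , 204.8])), (array([315, 205,   2,   3,   4], dtype=int32), array([315.8, 206.2])), (array([184, 217,   4,   4,   9], dtype=int32), array([185.3, 218.8])), (array([177, 219,   7,  10,  24], dtype=int32), array([179.8, 223.3])), (array([186, 220,   4,   6,  10], dtype=int32), array([187.7, 222.6]))]
```

View pics/top0z.png

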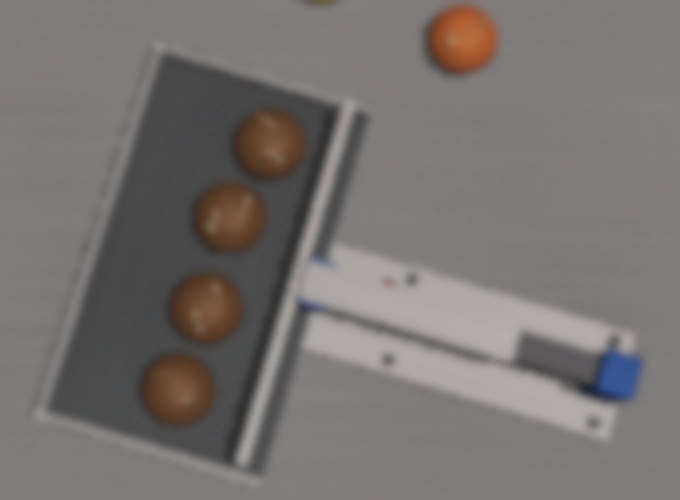

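View pics/side0z.png

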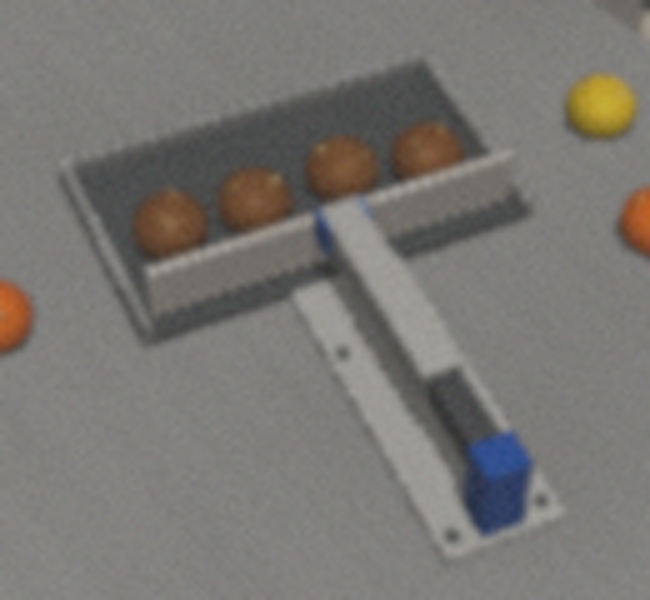

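```bash
python3 - <<'E'
from h import *
t=vision.camera_info("top");s=vision.camera_info("side")
Z=lambda x,y:(195+x/4-0.375,130+y/4-.375)
S=lambda x,y:(185+x/5-.4,160+y/5-.4)
a=onz(t,Z(350,100),.058);b=onz(t,Z(242,462),.058);p=onz(t,Z(390,282),.055);po=onz(t,Z(619,367),.076)
print("fence ends",a,b,np.linalg.norm(a-b));print("pin",p,"post",po)
# triangulate: fence ends top, post top centre
print(tri([(t,Z(242,462)),(s,S(150,268))]),tri([(t,Z(350,100)),(s,S(513,153))]),tri([(t,Z(619,367)),(s,S(499,455))]))
m=(a+b)/2; print("mid",m)
xh=(a-b)[:2]/np.linalg.norm((a-b)[:2]);yh=np.array([-xh[1],xh[0]])
print("yaw from fence",np.degrees(np.arctan2(xh[1],xh[0])))
v=m[:2]-po[:2]; print("yaw axis",np.degrees(np.arctan2(-v[0],v[1])), "len",np.linalg.norm(v),"expect",0.069+.185)
print("origin from fence",m[:2]-yh*.069,"from post",po[:2]+yh*.185,"from pin",p[:2]-xh*.021)
st=readout.state();w=vision.camera_info("wrist")
from scipy.spatial.transform import Rotation as Rn
q=st["tool_rot"];T=Rn.from_quat([q[1],q[2],q[3],q[0]]).as_matrix()
R=cv2.Rodrigues(w["rvec"])[0];C=-R.T@w["tvec"]
print("cam in tool",T.T@(C-st["position"]),"cam z in tool",T.T@R.T[:,2],"cam x in tool",T.T@R.T[:,0]);print(T)
E
```

```text
fence ends [ 0.72337684 -0.14179444  0.058     ] [ 0.43974923 -0.06382911  0.058     ] 0.2941482867986477
pin [ 0.58023046 -0.17496945  0.055     ] post [ 0.51731853 -0.34669168  0.076     ]
(array([ 0.44013038, -0.06408746,  0.05608292]), [np.float64(0.00041499278360632863), np.float64(0.0004149927836061513)]) (array([ 0.72469412, -0.14214927,  0.05184336]), [np.float64(0.0003161284069439129), np.float64(0.0003161284069441973)]) (array([ 0.51581445, -0.34756471,  0.06672855]), [np.float64(0.0027152759873949467), np.float64(0.0027152759873950503)])
mid [ 0.58156303 -0.10281178  0.058     ]
yaw from fence -15.370191624376524
yaw axis -14.757970901416087 len 0.25219984870827467 expect 0.254
origin from fence [ 0.56327427 -0.16934389] from post [ 0.56635362 -0.1683085 ] from pin [ 0.55998156 -0.1694033 ]
cam in tool [ 0.07073226  0.00132488 -0.17839273] cam z in tool [-2.47157535e-01 -4.89801156e-05  9.68975309e-01] cam x in tool [-6.59652949e-04  9.99999776e-01 -1.17710009e-04]
[[-8.96164307e-01  4.43721493e-01 -8.78228393e-04]
 [ 4.43722282e-01  8.96163579e-01 -1.17295460e-03]
 [ 2.66571135e-04 -1.44084955e-03 -9.99998926e-01]]
```

Two views put the jig origin at about (0.563, -0.169) with a yaw of about -15.2°. Fence length comes out at 294 mm against 296. I'll translate above the jig first, then turn.

>>> {"name": "step_arm", "arguments": {"moves": [[-0.043,-0.041,0,0],[-0.043,-0.041,0,0],[-0.043,-0.041,0,0],[-0.043,-0.041,0,0],[-0.043,-0.041,0,0],[-0.043,-0.041,0,0],[-0.043,-0.041,0,0],[-0.043,-0.041,0,0],[-0.043,-0.041,0,0],[-0.043,-0.041,0,0],[-0.043,-0.041,0,0],[-0.043,-0.041,0,0],[-0.043,-0.041,0,0],[-0.043,-0.041,0,0],[-0.043,-0.041,0,0],[-0.043,-0.041,0,0],[-0.043,-0.041,0,0],[-0.043,-0.041,0,0]], "fingers": 1}}

```text
clock: 1.95
position: [0.5696, -0.1967, 0.2012]
tool_rot: [-0.001, 0.224, 0.975, -0.001]
ft_force: [0.9, 0.8, 0.3]
finger_gap: 0.0941
```

>>> {"name": "step_arm", "arguments": {"moves": [[0,0,0,0.09],[0,0,0,0.09],[0,0,0,0.09],[0,0,0,0.09],[0,0,0,0.09],[0,0,0,0.09],[0,0,0,0.09],[0,0,0,0.09],[0,0,0,0.09],[0,0,0,0.067],[0,0,0,0]]}}

```text
clock: 3.05
position: [0.5679, -0.203, 0.1956]
tool_rot: [-0.004, 0.812, 0.584, -0.003]
ft_force: [-0.1, -0.3, -0.4]
finger_gap: 0.0941
```

```bash
python3 - <<'E'
from h import *
import pickle
st=readout.state();w=vision.camera_info("wrist");im=vision.get_image("wrist")
cv2.imwrite("pics/wrist1.png",im);pickle.dump((st,w),open("w1.pkl","wb"))
print(st["position"],st["tool_rot"])
E
```

```text
[ 0.56792284 -0.20304249  0.19558621] [-0.00381181  0.81186433  0.58382372 -0.00341215]
```

View pics/wrist1.png

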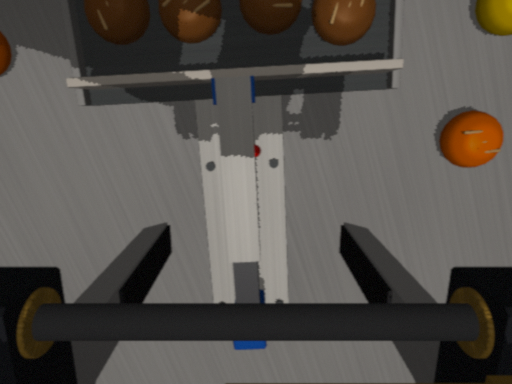

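The wrist view shows the red pin at about (258,151), right of the tube. The white fence top runs from (68,83) to (402,63), so the tool is about 3° off in yaw.

```bash
cat >> h.py <<'E'
from scipy.spatial.transform import Rotation as Rn
def TR(st):
    q=st["tool_rot"];return Rn.from_quat([q[1],q[2],q[3],q[0]]).as_matrix()
def redpin(im,box):
    x0,y0,x1,y1=box;a=im[y0:y1,x0:x1].astype(int);b,g,rr=a[...,0],a[...,1],a[...,2]
    m=((rr>1.9*g)&(rr>60)&(rr>1.9*b)).astype('uint8');N,L,S,C=cv2.connectedComponentsWithStats(m)
    return [(S[k]+[x0,y0,0,0,0],C[k]+[x0,y0]) for k in range(1,N) if S[k,4]>3]
E
python3 - <<'E'
from h import *
import pickle
st,w=pickle.load(open("w1.pkl","rb"));im=cv2.imread("pics/wrist1.png")
cv2.imwrite("pics/wrist1z.png",cv2.resize(im[40:240,50:420],None,fx=2,fy=2,interpolation=cv2.INTER_CUBIC))
print(redpin(im,(230,120,300,180)))
a=onz(w,(402,63),.058);b=onz(w,(68,83),.058);xh=(a-b)[:2];L=np.linalg.norm(xh);xh/=L
print("fence",a,b,L,np.degrees(np.arctan2(xh[1],xh[0])))
T=TR(st);print("tool y ang",np.degrees(np.arctan2(T[1,1],T[0,1])))
print("tool z",T[:,2])
print("pin", onz(w,(258,151),.055))
m=(a+b)[:2]/2; yh=np.array([-xh[1],xh[0]]);print(m, "orig",m-yh*.069)
E
```

```text
[(array([254, 146,   6,  11,  47]), array([256.44680851, 150.61702128]))]
fence [ 0.72213389 -0.14048733  0.058     ] [ 0.44062547 -0.06294999  0.058     ] 0.2919914934145405 -15.399433571283783
tool y ang -18.559369384554476
tool z [-0.00999125  0.00220517 -0.99994765]
pin [ 0.58027194 -0.1733884   0.055     ]
[ 0.58137968 -0.10171866] orig [ 0.56305697 -0.16824142]
```

View pics/wrist1z.png

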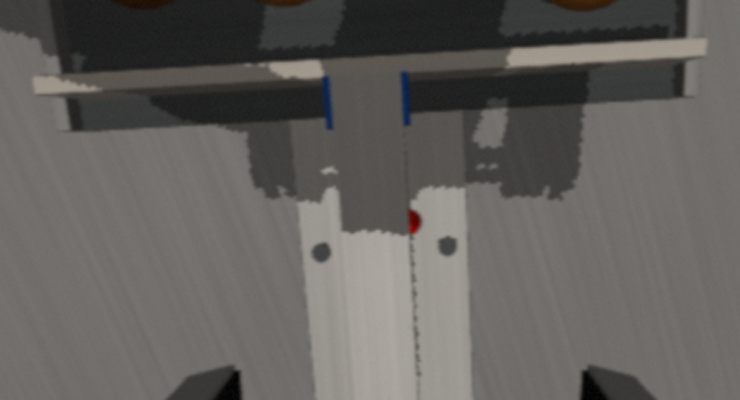

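>>> {"name": "step_arm", "arguments": {"moves": [[0,0,0,-0.035],[0.02,-0.009,0.03,0],[0.02,-0.009,0.03,0],[0,0,0.03,0],[0,0,0,0]]}}

```text
clock: 3.6
position: [0.5621, -0.1698, 0.1267]
tool_rot: [-0.003, 0.791, 0.612, -0.003]
ft_force: [-0.2, -0.4, -0.4]
finger_gap: 0.0941
```

```bash
cat > look.py <<'E'
from h import *
import pickle,sys
n=sys.argv[1]
st=readout.state();w=vision.camera_info("wrist");im=vision.get_image("wrist")
cv2.imwrite(f"pics/wrist{n}.png",im);pickle.dump((st,w),open(f"w{n}.pkl","wb"))
T=TR(st);print(st["clock"],st["position"],"tool y ang",np.degrees(np.arctan2(T[1,1],T[0,1])),"z",T[:,2].round(4), st["ft_force"].round(1))
O=np.array([.5630,-.1683]);th=np.radians(-15.4);x=np.array([np.cos(th),np.sin(th)]);y=np.array([-x[1],x[0]])
d=st["position"][:2]-O;print("tcp in jig mm",(d@x*1e3).round(2),(d@y*1e3).round(2))
print(redpin(im,(150,60,400,270)))
E
python3 look.py 2
```

```text
3.6 [ 0.5620722  -0.16983737  0.12674609] tool y ang -14.514322144518058 z [-0.0086  0.0012 -1.    ] [-0.2 -0.4 -0.4]
tcp in jig mm -0.49 -1.73
[(array([276, 197,   6,  13,  56]), array([278.125     , 202.85714286]))]
```

View pics/wrist2.png

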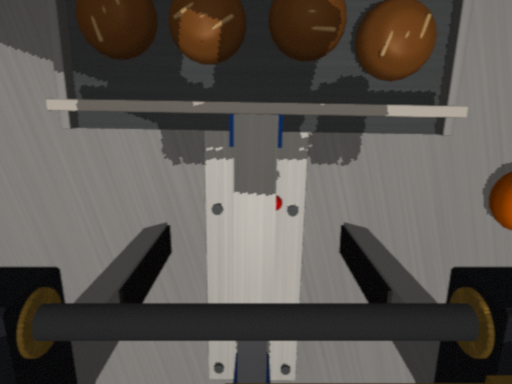

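```bash
python3 - <<'E'
from h import *
import pickle
s1,w1=pickle.load(open("w1.pkl","rb"));s2,w2=pickle.load(open("w2.pkl","rb"))
P,e=tri([(w1,(256.45,150.6)),(w2,(278.1,202.9))]);print("pin",P,e)
A,e1=tri([(w1,(402,64)),(w2,(466,111.5))]);B,e2=tri([(w1,(68,83)),(w2,(47.5,104.5))]);print("fence",A,e1,B,e2)
a=onz(w2,(466,111.5),.058);b=onz(w2,(47.5,104.5),.058);x=(a-b)[:2];L=np.linalg.norm(x);x/=L;y=np.array([-x[1],x[0]])
print(L,np.degrees(np.arctan2(x[1],x[0])));m=(a+b)[:2]/2;print("orig",m-y*.069,"pin at .055",onz(w2,(278.1,202.9),.055)[:2]-x*.018)
# tube edges angle from image row 170..225? mask bright between
im=cv2.imread("pics/wrist2.png");g=cv2.cvtColor(im,cv2.COLOR_BGR2GRAY)
for r_ in (140,150,215,235,255): print(r_,g[r_,200:312:2])
E
```

```text
pin [ 0.5793936  -0.17227816  0.05707379] [np.float64(0.0002795836071112997), np.float64(0.00027958360711130716)]
fence [ 0.72382429 -0.14110176  0.05408298] [np.float64(0.0003657824859930033), np.float64(0.00036578248599307243)] [ 0.43911231 -0.06210506  0.0553683 ] [np.float64(0.0003077983095723377), np.float64(0.00030779830957233676)]
0.29211993350954585 -15.475454534527353
orig [ 0.56272792 -0.16774371] pin at .055 [ 0.56229632 -0.16801948]
140 [74 75 84 95 94 95 95 95 97 96 94 96 96 95 85 46 46 84 94 92 93 94 94 93
 96 96 96 94 96 94 96 96 96 94 94 93 93 94 93 56 41 76 94 93 95 96 95 94
 94 93 93 95 95 94 81 74]
150 [ 75  71  77 128 127 117  99  98 138 128 108  95  98  96  96  97  93  94
  93  90  93  93  94  94  94  95  98  94  94  93  94  95  95  94  94  95
  93  94  97  94  92  94  93  93  93  96  95  93  93 104 138 120 109 120
  85  75]
215 [124 127 127 152 171 172 171 164 151 154 164 169 175 177 174 173 170 181
 180 179 180 184 182 182 184 185 184 184 185 184 186 186 181 180 181 180
 182 182 172 169 171 173 171 172 157 112  90 100 147 173 170 170 135 127
 125 128]
235 [126 123 119 141 168 169 171 171 170 167 167 169 173 176 172 171 171 178
 177 177 179 182 180 181 182 182 183 182 182 184 185 182 177 178 178 178
 180 177 169 168 171 173 170 172 172 172 172 172 175 170 169 151 127 128
 127 126]
255 [125 125 125 140 164 168 169 169 170 165 164 166 170 173 169 171 169 176
 175 174 177 180 176 176 177 177 178 178 178 179 181 176 175 174 175 174
 175 172 168 168 169 169 169 171 170 171 170 173 170 167 165 127 127 123
 126 129]
```

>>> {"name": "step_arm", "arguments": {"moves": [[0.001,0,0.04,0.0105],[0,0.001,0.04,0],[0,0,0.03,0],[0,0,0.011,0],[0,0,0,0]]}}

```text
clock: 4.15
position: [0.5704, -0.1743, 0.0444]
tool_rot: [0.005, 0.795, 0.607, 0.001]
ft_force: [0.0, 0.6, 0.1]
finger_gap: 0.0941
```

```bash
sed -i 's/\[.5630,-.1683\]/[.5626,-.1680]/;s/-15.4)/-15.45)/' look.py; python3 look.py 3
```

```text
4.15 [ 0.5703934  -0.17428468  0.04438978] tool y ang -15.279825735260166 z [ 0.0074 -0.007  -0.9999] [0.  0.6 0.1]
tcp in jig mm 9.19 -3.98
[(array([266, 231,   9,  21, 139]), array([269.26618705, 241.        ]))]
```

View pics/wrist3.png

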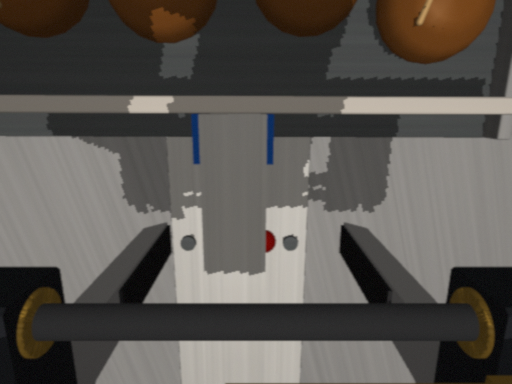

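```bash
python3 - <<'E'
from h import *
import pickle
s,w=pickle.load(open("w3.pkl","rb"));th=np.radians(-15.45);x=np.array([np.cos(th),np.sin(th)])
p=onz(w,(269.3,241),.055)[:2];print("orig",p-x*.018)
O=p-x*.018
T=TR(s);d=np.array([*O,0.0362])-s["position"];print("tool delta to pin centre, units",(T.T@d/.75).round(4))
s2,w2=pickle.load(open("w2.pkl","rb"));print(tri([(w2,(278.1,202.9)),(w,(269.3,241))]))
E
```

```text
orig [ 0.56209233 -0.16755662]
tool delta to pin centre, units [ 0.0058 -0.0131  0.0108]
(array([ 0.57944782, -0.17356624,  0.05221725]), [np.float64(0.00017563968707230322), np.float64(0.0001756396870722338)])
```

Pin height from view pairs is 57 and 52 mm, which agrees with the 55 given. The last descent drifted about 9 mm sideways, so I'm correcting with slow rows.

>>> {"name": "step_arm", "arguments": {"moves": [[0.0025,-0.0065,0.005,0],[0.002,-0.0065,0.006,0],[0,0,0,0],[0,0,0,0]]}}

```text
clock: 4.6
position: [0.5645, -0.1698, 0.041]
tool_rot: [0.009, 0.795, 0.607, 0.003]
ft_force: [0.4, 0.8, -0.4]
finger_gap: 0.094
```

```bash
python3 look.py 4; python3 - <<'E'
from h import *
import pickle
s,w=pickle.load(open("w4.pkl","rb"));im=cv2.imread("pics/wrist4.png");c=redpin(im,(230,200,300,290))[0][1]
th=np.radians(-15.45);x=np.array([np.cos(th),np.sin(th)])
O=onz(w,c,.055)[:2]-x*.018;T=TR(s);d=np.array([*O,0.0362])-s["position"];print(O,"tool delta to pin centre, units",(T.T@d/.75).round(4), (T.T@d*1e3).round(1))
E
```

```text
4.6 [ 0.56453985 -0.16976186  0.04101635] tool y ang -15.24694547989167 z [ 0.0154 -0.0112 -0.9998] [ 0.4  0.8 -0.4]
tcp in jig mm 2.34 -1.18
[(array([281, 239,   8,  20, 114]), array([283.78947368, 248.78070175]))]
[ 0.56242736 -0.16776818] tool delta to pin centre, units [ 0.0019 -0.0035  0.0063] [ 1.4 -2.6  4.8]
```

>>> {"name": "step_arm", "arguments": {"moves": [[0.0005,-0.004,0.008,0],[0,0,0.001,0]]}}

```text
clock: 4.85
position: [0.562, -0.1687, 0.0342]
tool_rot: [0.009, 0.795, 0.607, 0.003]
ft_force: [0.4, -0.4, -0.9]
finger_gap: 0.094
```

```bash
cat > c.py <<'E'
from h import *
s=readout.state();T=TR(s);d=np.array([.5624,-.1678,0.0362])-s["position"]
print("delta to pin centre mm",(T.T@d*1e3).round(2),"z",T[:,2].round(4),"ang",np.degrees(np.arctan2(T[1,1],T[0,1])).round(2),s["finger_gap"],s["ft_force"].round(1),s["clock"])
E
python3 c.py
```

```text
delta to pin centre mm [ 0.99  0.23 -2.02] z [ 0.0161 -0.0116 -0.9998] ang -15.24 0.09396476472537614 [ 0.4 -0.4 -0.9] 4.85
```

>>> {"name": "step_arm", "arguments": {"moves": [[0,0,0,0],[0,0,0,0],[0,0,0,0],[0,0,0,0],[0,0,0,0],[0,0,0,0]], "fingers": 0, "force": 45}}

```text
clock: 5.45
position: [0.562, -0.1688, 0.0339]
tool_rot: [0.009, 0.795, 0.607, 0.003]
ft_force: [0.1, -0.4, 0.7]
finger_gap: 0.0493
```

```bash
python3 c.py
```

```text
delta to pin centre mm [ 1.07  0.19 -2.3 ] z [ 0.0159 -0.0114 -0.9998] ang -15.25 0.049285466996518146 [ 0.1 -0.4  0.7] 5.45
```

>>> {"name": "step_arm", "arguments": {"moves": [[0,0,0,0],[0,0,0,0],[0,0,0,0],[0,0,0,0],[0,0,0,0]]}}

```text
clock: 5.95
position: [0.5616, -0.1687, 0.0341]
tool_rot: [0.009, 0.795, 0.607, 0.002]
ft_force: [1.0, -1.2, 0.5]
finger_gap: 0.03
```

```bash
python3 c.py; python3 look.py 5
```

```text
delta to pin centre mm [ 1.07  0.6  -2.1 ] z [ 0.014  -0.0108 -0.9998] ang -15.24 0.030011692372626315 [ 1.  -1.2  0.5] 5.95
5.95 [ 0.56156838 -0.16870128  0.03409539] tool y ang -15.242404026472435 z [ 0.014  -0.0108 -0.9998] [ 1.  -1.2  0.5]
tcp in jig mm -0.81 -0.95
[]
```

View pics/wrist5.png

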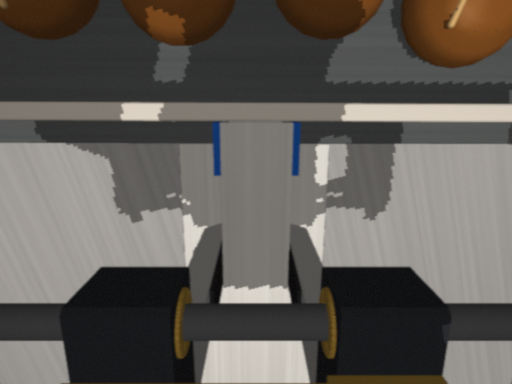

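The jaws read 30.0 mm, so the pin is flush and the tube is held. Sliding out gently now.

>>> {"name": "step_arm", "arguments": {"moves": [[0.005,0,0,0],[0.005,0,0,0],[0.005,0,0,0]]}}

```text
clock: 6.3
position: [0.5635, -0.1617, 0.0341]
tool_rot: [0.011, 0.795, 0.607, -0.001]
ft_force: [-1.1, -5.5, -0.5]
finger_gap: 0.0294
```

```bash
python3 c.py
```

```text
delta to pin centre mm [-6.17  0.56 -2.  ] z [ 0.0112 -0.0185 -0.9998] ang -15.23 0.02936291260064213 [-1.1 -5.5 -0.5] 6.3
```

>>> {"name": "step_arm", "arguments": {"moves": [[0.006,0,0,0],[0.006,0,0,0],[0.006,0,0,0],[0.006,0,0,0],[0.006,0,0,0]]}}

```text
clock: 6.8
position: [0.5688, -0.1425, 0.0341]
tool_rot: [0.012, 0.795, 0.606, -0.004]
ft_force: [-0.9, -4.7, 0.9]
finger_gap: 0.0298
```

```bash
python3 c.py; python3 look.py 6
```

```text
delta to pin centre mm [-26.09   0.6   -1.6 ] z [ 0.0089 -0.0234 -0.9997] ang -15.39 0.029840580843629266 [-0.9 -4.7  0.9] 6.8
6.8 [ 0.56876701 -0.1425327   0.03406475] tool y ang -15.394841013186797 z [ 0.0089 -0.0234 -0.9997] [-0.9 -4.7  0.9]
tcp in jig mm -0.84 26.19
[]
```

View pics/wrist6.png

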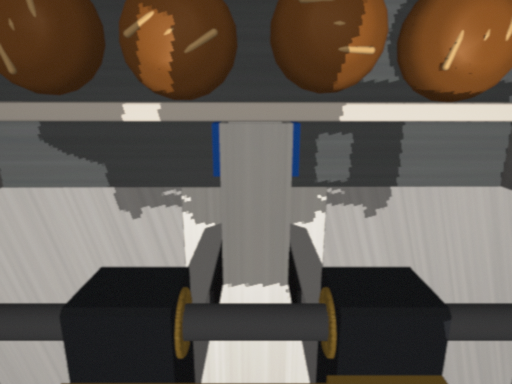

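The fence keeps its place in the wrist image, so the tube moves with the hand and isn't slipping. It has slid about 27 mm.

>>> {"name": "step_arm", "arguments": {"moves": [[0.006,0,0,0],[0.005,0,0,0],[0.003,0,0,0]]}}

```text
clock: 7.15
position: [0.5721, -0.1307, 0.0341]
tool_rot: [0.012, 0.796, 0.606, -0.003]
ft_force: [0.8, -2.4, 2.0]
finger_gap: 0.0299
```

```bash
python3 c.py
```

```text
delta to pin centre mm [-38.36   0.58  -1.36] z [ 0.0094 -0.022  -0.9997] ang -15.41 0.029855014911563456 [ 0.8 -2.4  2. ] 7.15
```

>>> {"name": "step_arm", "arguments": {"moves": [[0.002,0,0,0],[0.002,0,0,0]]}}

```text
clock: 7.35
position: [0.5727, -0.1285, 0.0341]
tool_rot: [0.012, 0.795, 0.606, -0.004]
ft_force: [-3.9, -11.4, 1.2]
finger_gap: 0.0297
```

```bash
python3 c.py
```

```text
delta to pin centre mm [-40.63   0.52  -1.22] z [ 0.0085 -0.0246 -0.9997] ang -15.35 0.029737318418477193 [ -3.9 -11.4   1.2] 7.35
```

Force rose to 12 N at about 41.7 mm, which fits the far side of the lock's play. I'll test it gently the other way.

>>> {"name": "step_arm", "arguments": {"moves": [[-0.002,0,0,0],[-0.002,0,0,0],[-0.002,0,0,0]]}}

```text
clock: 7.65
position: [0.572, -0.1308, 0.0341]
tool_rot: [0.011, 0.796, 0.606, -0.002]
ft_force: [1.5, 0.7, 1.4]
finger_gap: 0.0297
```

```bash
python3 c.py
```

```text
delta to pin centre mm [-38.22   0.59  -1.43] z [ 0.0099 -0.0205 -0.9997] ang -15.41 0.02967545852668097 [1.5 0.7 1.4] 7.65
```

>>> {"name": "step_arm", "arguments": {"moves": [[-0.002,0,0,0],[-0.002,0,0,0]]}}

```text
clock: 7.85
position: [0.5715, -0.1326, 0.0341]
tool_rot: [0.01, 0.796, 0.606, -0.001]
ft_force: [3.7, 6.5, 2.5]
finger_gap: 0.0297
```

```bash
python3 c.py
```

```text
delta to pin centre mm [-36.42   0.61  -1.57] z [ 0.0107 -0.0182 -0.9998] ang -15.41 0.02966022068372781 [3.7 6.5 2.5] 7.85
```

>>> {"name": "step_arm", "arguments": {"moves": [[0.003,0,0,0],[0.003,0,0,0],[0.003,0,0,0]]}}

```text
clock: 8.15
position: [0.5726, -0.1285, 0.0341]
tool_rot: [0.012, 0.795, 0.606, -0.004]
ft_force: [-3.2, -11.7, 1.2]
finger_gap: 0.0299
```

```bash
python3 c.py; python3 look.py 7
```

```text
delta to pin centre mm [-40.63   0.55  -1.28] z [ 0.0088 -0.0236 -0.9997] ang -15.34 0.029932924220042418 [ -3.2 -11.7   1.2] 8.15
8.15 [ 0.57263821 -0.128512    0.03408416] tool y ang -15.340852193581071 z [ 0.0088 -0.0236 -0.9997] [ -3.2 -11.7   1.2]
tcp in jig mm -0.84 40.74
[]
```

View pics/wrist7.png

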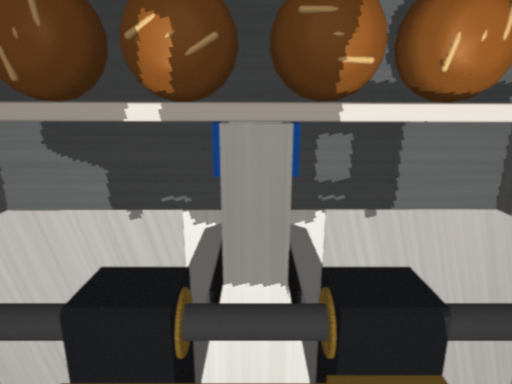

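All four rolls touch the fence line (row ~100) and the forward stop repeats at the same place. Releasing now.

>>> {"name": "step_arm", "arguments": {"moves": [[0,0,0,0],[0,0,0,0],[0,0,0,0],[0,0,0,0],[0,0,0,0],[0,0,0,0],[0,0,0,0],[0,0,0,0]], "fingers": 1}}

```text
clock: 9.0
position: [0.5734, -0.1282, 0.0336]
tool_rot: [0.014, 0.795, 0.607, -0.003]
ft_force: [-0.1, 0.0, 0.6]
finger_gap: 0.0903
```

>>> {"name": "step_arm", "arguments": {"moves": [[0,0,-0.03,0],[0,0,-0.04,0],[-0.02,0,-0.05,0],[-0.04,0,-0.05,0],[-0.04,0,-0.02,0],[0,0,0,0]]}}

```text
clock: 9.6
position: [0.5503, -0.198, 0.1815]
tool_rot: [0.012, 0.794, 0.608, -0.004]
ft_force: [0.3, 0.2, -0.1]
finger_gap: 0.0941
```

```bash
python3 look.py 8; python3 - <<'E'
from h import *
for n,(x0,y0,x1,y1),k in [("top",(195,130,365,255),4),("side",(185,160,315,280),5)]:
    im=vision.get_image(n);cv2.imwrite(f"pics/{n}8.png",im);cv2.imwrite(f"pics/{n}8z.png",cv2.resize(im[y0:y1,x0:x1],None,fx=k,fy=k,interpolation=cv2.INTER_CUBIC))
E
```

```text
9.6 [ 0.55032327 -0.19797938  0.1815385 ] tool y ang -15.127976773678052 z [ 0.0083 -0.0246 -0.9997] [ 0.3  0.2 -0.1]
tcp in jig mm -3.85 -32.17
[(array([275, 145,   4,  11,  37]), array([276.27027027, 150.08108108]))]
```

View pics/wrist8.png

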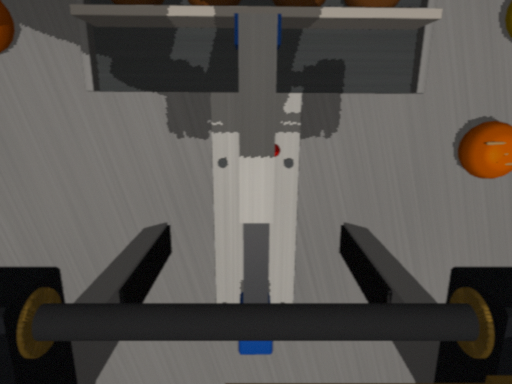

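View pics/side8z.png

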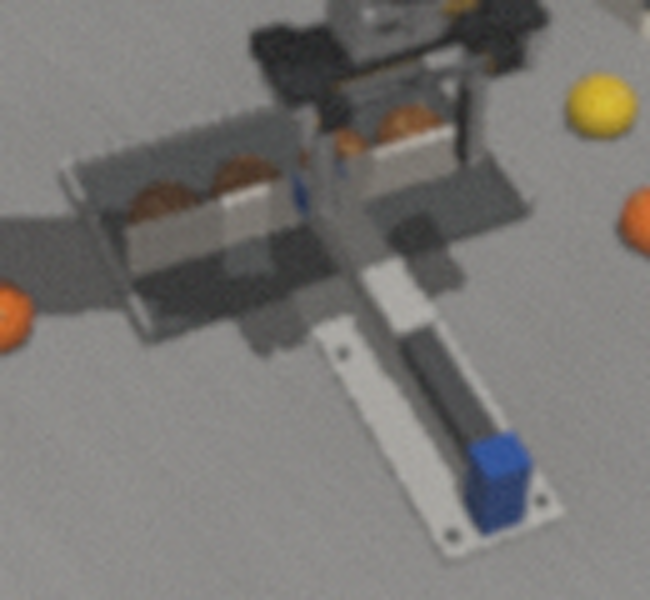

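View pics/top8.png

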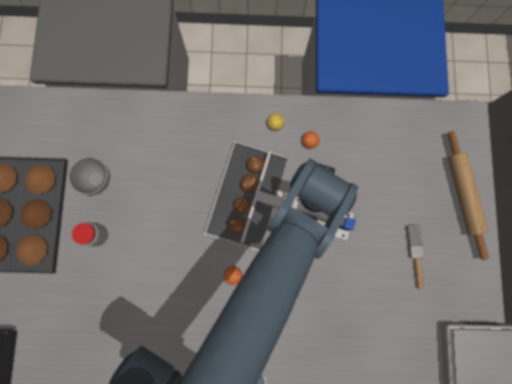

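The red pin shows again at (276,150), standing out of the tube. The top view shows bowl, jar and brush unmoved. I'll shift forward for a look at the rolls and fence.

>>> {"name": "step_arm", "arguments": {"moves": [[0.05,0,-0.03,0],[0.05,0,-0.03,0],[0.05,0,0,0],[0,0,0,0]]}}

```text
clock: 10.15
position: [0.5757, -0.076, 0.2135]
tool_rot: [0.002, 0.793, 0.61, -0.008]
ft_force: [-0.4, -0.9, -0.8]
finger_gap: 0.0938
```

```bash
python3 look.py 9; python3 - <<'E'
from h import *
import pickle
s,w=pickle.load(open("w8.pkl","rb"));O=np.array([.5626,-.1680]);th=np.radians(-15.45);x=np.array([np.cos(th),np.sin(th)]);y=np.array([-x[1],x[0]])
J=lambda p:np.array([(p[:2]-O)@x,(p[:2]-O)@y])*1e3
print("fence top mid ends",J(onz(w,(70,10),.058)),J(onz(w,(441,14),.058)),"pin visible px edges",J(onz(w,(274.5,150),.055)),J(onz(w,(279,150),.055)))
E
```

```text
10.15 [ 0.57568136 -0.07598309  0.21347299] tool y ang -14.885725895646727 z [-0.0102 -0.0131 -0.9999] [-0.4 -0.9 -0.8]
tcp in jig mm -11.9 92.18
[(array([281, 259,   3,   8,  19]), array([281.94736842, 262.94736842]))]
fence top mid ends [-146.98140195  110.1292117 ] [146.70510904 109.69955715] pin visible px edges [16.0261737   0.03532939] [20.01839316  0.0461858 ]
```

View pics/wrist9.png

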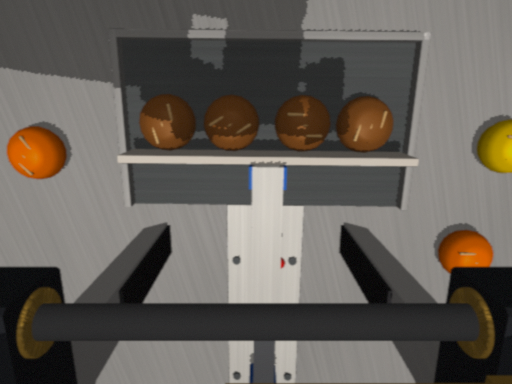

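```bash
python3 - <<'E'
from h import *
import pickle
s,w=pickle.load(open("w9.pkl","rb"));O=np.array([.5626,-.1680]);th=np.radians(-15.45);x=np.array([np.cos(th),np.sin(th)]);y=np.array([-x[1],x[0]])
J=lambda p:(np.array([(p[:2]-O)@x,(p[:2]-O)@y])*1e3).round(1)
im=cv2.imread("pics/wrist9.png").astype(int);m=((im[...,2]>im[...,0]+18)).astype('uint8');m[:80]=0;m[156:]=0;m[:,:132]=0;m[:,400:]=0
m=cv2.morphologyEx(m,cv2.MORPH_CLOSE,np.ones((5,5)))
for c in cv2.findContours(m,0,2)[0]:
    if cv2.contourArea(c)>300:
        (u,v),r_=cv2.minEnclosingCircle(c);print((round(u),round(v)),round(r_,1),J(onz(w,(u,v),.025)))
print("fence",J(onz(w,(119,159),.058)),J(onz(w,(416,161),.058)))
E
```

```text
(365, 125) 29.5 [101.8 144.1]
(302, 123) 28.5 [ 36.5 145.3]
(231, 122) 28.2 [-37.6 145.1]
(167, 122) 29.0 [-104.6  144.8]
fence [-145.3  110.9] [145.  111.9]
```

```bash
python3 -c "
from station import finish_job,readout
print(readout.state()['clock'],readout.state()['qvel'].round(3)); print(finish_job())"
```

```text
10.2 [-0.053  0.    -0.001 -0.013 -0.002 -0.018]
the job is handed in; nothing more can be done
None
```

I squeezed the red pin flush, slid the tube out one hole, let the pin spring back out, released, and backed the arm off. The job was handed in at 10.2 s.

**Final checks:**
- **Slide:** the fence moved about 41 to 42 mm, which is the 40 mm hole plus its roughly 1.5 mm of play.
- **Lock:** pushing forward stopped the tube twice at the same place with about 12 N. Pulling back built up to about 7 N. The pin stands out to about 20 mm from the tube's centre line, against 21 mm fully out. I did not pull on the fence again after letting go.
- **Rolls:** all four stand upright with their centres at 144 to 145 mm, in one straight row. That matches the 60 mm rolls touching a fence face at about 144.5 mm from centre to jig origin.
- **Bystanders:** the bowl, jar, brush and orange look-alikes were in the same places in the top view.

**What did not go cleanly:**
- The first descent drifted about 9 mm sideways; I corrected it before gripping.
- The tool was tilted by about 1 to 1.5° during the slide.
- Measured heights were off by 2 to 3 mm for the pin (52 and 57 against 55), 2 to 6 mm low for the fence top, and about 9 mm low for the post top.

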